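# Load the insert carrier and set the gauge pointer

## Robot

A 6-joint arm with a two-finger parallel gripper is mounted at the origin on the work surface. World frame = base frame: x ahead of the robot, y to its left, z up, the work surface at z = 0. Lengths are in m, angles in rad, forces in N, time in s.
With the tool pointing down it reaches from about 0.4 to 0.925 m from the base axis. Payload 3.4 kg.
Tool frame: the origin (TCP) lies at the very end of the fingers, on their centre line; the grasp point (between the pads) lies 19 mm behind it; z points along the fingers, y is the line along which they close (so a half turn about z gives the same grasp; the last joint's range is limited). The gripper opens to 85 mm and grips with 20 to 120 N. Pads are 22 mm wide; open, the fingers measure 114 mm over their backs; the gripper's body (76 mm by 85 mm) begins 54 mm behind the grasp point. The pads swing forward as they close: fully open they stand 13 mm farther back than shut.
Start: joints at [-1.19, 0.307, 1.506, -0, 1.328, -0.073], TCP at [0.252, -0.517, 0.231] pointing down, gripper open.
Joint ranges: [-3.12, 3.12], [-1.05, 2.28], [0.14, 2.33], [-1.42, 4.57], [0.1, 2.73], [-2.68, 2.68]. Speed limits (rad/s): [2.57, 2.57, 3.14, 3.14, 3.14, 3.14].

## Interface

Orientations are given as a unit quaternion [x, y, z, w].
In Python, from station import ctrl gives the robot as it stands. The module is installed in compiled form; this text tells all that it offers.
- The arm moves only by the tool arm_command, never from a script. Its argument "deltas" is a list that holds one entry, the list of rows, each a list of 5 numbers: the shift along the tool's x, y, z in m, then the turn about the tool's z in rad, then the closure, from -1 (fully open) to 1 (shut). In form: [[[tx, ty, tz, twist, gripper], ...]]. A call has exactly 8 rows; each row shifts and turns the commanded pose from where the row before left it, along the tool's axes as they then stand; what a row does not reach is not made up. A row lasts 1/8 s, in which the tool goes at most 62.5 mm and 10.7 degrees, less where a joint would pass 70% of its speed; a pose out of reach is approached as far as the arm can. A call is refused whole if a number of a shift passes 0.0625 or a number of a turn 0.188, either way. A call with a gripper value outside its range is refused whole. The fingers move at their own pace and stop on an object; the grip force is fixed at half the most. Time passes only in rows, so rows that do not move let the fingers close, or fill a call up. It gives the time, the measured TCP pose, the force, the opening and the grip force at its end, in the units of the state.
- ctrl.get_obs(): the state, without advancing time (a new reading comes with each control period).
- ctrl.grab_frame(name): name is "side" or "top" or "wrist"; returns the picture (384x512x3 uint8, red, green, blue); there is no depth.
- ctrl.camera_model(name): a dict with "camera_matrix" (3x3 intrinsics, pixels), "extrinsics" (4x4, takes a point from camera to world coordinates). Camera axes: x right, y down, z forward; pixel columns grow to the right and rows downward; lengths in m; the calibration is good to about 2 mm. The wrist camera is an equidistant fisheye: a pixel r from the principal point sees the ray r / f radians off the axis. A picture is of the moment at which its call begins: read the wrist's pose just before it. camera_model takes no time and is no camera call; for the wrist camera it gives the pose at the moment of the call.
- ctrl.hand_in(): hands the job in; it is judged then, once.
The state is a dict: "time": time; "joint_pos": joint angles; "joint_vel": joint speeds; "tau": joint torques, N m; "eef_pos": TCP position; "eef_rot": TCP orientation; "wrist_force": force on the tool from outside, world axes, zero at the start; "ft_torque": the same for the moment, N m; "finger_gap": finger opening in m; "finger_force": force on a finger pad.
Only numpy, scipy, OpenCV 4.12 (cv2) and the standard library are available. Lean on these libraries where they do the work, as an engineer would, in place of code of your own. Each camera call takes 0.05 s, during which the arm holds its last target. There are 200 camera calls.

## Task

On the steel setting fixture, push the insert carrier along its slideway until it is fully home, then swing the clamp lever over the carrier to its stop to lock it. Then turn the round knurled knob until the pointer's tip is in line with the line engraved on the carrier; do not push the pointer itself, and leave the loose parts around the fixture where they are.

Things in the scene. Friction and masses are not known exactly. Their poses are not given: they have to be found in the camera images.
- fixture: fixed steel base plate, 220 (x) x 320 (y) x 30 mm high; origin at the centre of its underside, z up; its x runs along the slideway towards the pointer (away from the robot), y to the left. It carries everything below. At its far right stands a 60 x 60 x 20 mm grey gear housing with the knob; at its left the lever's pivot. Two guides, 14 mm wide and 20 mm high, flank the carrier.
- carrier (a joint): how far (m) the carrier still is from home: 0 = fully home, grows as it is pulled out along the fixture's -x (to 0.06). The carrier is an aluminium slab 90 (x) x 100 (y) x 16 mm, its top 46 mm above the table, between the two guides. Slides with about 3 N of friction.
- carrier_post (a point): the carrier's upright round steel post to push or grip, 16 mm diameter, 38 mm high, from 46 to 84 mm above the table; this point is on its axis 65 mm above the table (frame as the fixture's). Moves with the carrier.
- lever (a joint): clamp lever angle (rad): 0 = locked against its stop, arm pointing along the fixture's -y across the carrier; grows clockwise seen from above as it opens towards the robot (to 1.6, arm along the fixture's -x). Turns stiffly (about 1.5 N at the pin) and stays where it is left.
- lever_pin (a point): the upright round steel grip pin at the lever's free end, 14 mm diameter, from 66 to 105 mm above the table; this point is on its axis 88 mm above the table. 80 mm from the pivot.
- lever_pivot (a point): the lever's vertical pivot axis, 56 mm above the table, at (12, 125) mm in the fixture's frame
- knob (a joint): angle of the knob (rad), 0 to 6, grows as it turns clockwise seen from above; each rad drives the pointer 8 mm along the fixture's +y (left). Stays where it is left.
- knob_grip (a point): round knurled steel knob, 40 mm diameter, 30 mm high (54 to 84 mm above the table), vertical axis; this point is on its axis, 72 mm above the table
- pointer: the pointer: a small dark steel carriage with a flat tapering dark steel blade towards the robot side (fixture's -x), its top about 57 mm above the table; slides along the fixture's y, driven by the knob
- pointer_tip (a point): the narrow tip of the pointer's blade, 53 mm above the table
- mark (a point): the far end of the dark engraved line (3 mm wide, 30 mm long along the fixture's x) on the carrier's top; frame as the fixture's. With the carrier home the pointer's tip reaches just to this end when it is in line
- bush: loose steel guide bush, ring 40 mm outside, 24 mm inside, 40 mm high; origin at the centre of its underside; stands beside the fixture, not needed
- core: loose stepped steel block, 50 x 40 x 38 mm; origin at the centre of its underside; beside the fixture, not needed
- driver: loose screwdriver with a black handle lying beside the fixture, not needed

How it is judged:
By the outcome, as a careful person would: the job done as asked, in the order asked, and still so for the second after the job is handed in, with the robot touching nothing.
It also fails if it takes over 64 s, if anything falls off the work surface, if the arm or the gripper's body presses on something with over 40 N, if the wrist force passes 120 N, or if a joint passes its speed limit or range.

## Working session

There is one attempt and no reset: what is moved stays moved. The work goes in short steps, Python scripts to look and compute and a tool call to move; the robot and the scene stay as the last step left them, time stands still between calls to the robot, and variables do not carry over. Pictures are saved under pics/ and viewed, at most 10 in all, crops included, and the job is handed in when it is done.

Besides the shell and the picture viewer there is one more tool, called after "Emit:" as name(argument=value, ...) on one line, values as JSON. arm_command: Moves the arm, as the interface text tells. Its arguments: {"type":"object","properties":{"deltas":{"type":"array"}},"required":["deltas"]}

```bash
mkdir -p pics
python3 - <<'E'
from station import ctrl
import cv2
o=ctrl.get_obs();print(o)
for n in("side","top"):
    f=ctrl.grab_frame(n);m=ctrl.camera_model(n);print(n,m)
    cv2.imwrite(f"pics/{n}0.png",cv2.resize(f[...,::-1],(800,600),interpolation=cv2.INTER_CUBIC))
E
```

```text
{'time': 0.0, 'joint_pos': array([-1.19047429e+00,  3.07555810e-01,  1.50767853e+00,  1.54059293e-06,
        1.32836973e+00, -7.35055995e-02]), 'joint_vel': array([-2.99767232e-04,  1.54054635e-04,  2.23083204e-03, -4.68689949e-04,
       -2.50165127e-04, -4.24156154e-05]), 'tau': array([ 3.00701628e-03, -4.57542551e+01, -2.51920509e+01,  1.01306371e-04,
        1.33160606e-02,  2.84881571e-05]), 'eef_pos': array([ 0.25180357, -0.51616474,  0.23038893]), 'eef_rot': array([ 9.74364886e-01,  2.24971235e-01, -1.52940672e-04, -9.94011540e-04]), 'wrist_force': array([-0.28096071,  0.27137225, -0.14066341]), 'ft_torque': array([ 0.0208332 , -0.01288209, -0.03358394]), 'finger_force': 0.0, 'finger_gap': 0.08500811467246897}
side {'camera_matrix': array([[360.49481783,   0.        , 256.91439663],
       [  0.        , 360.49481783, 191.4578858 ],
       [  0.        ,   0.        ,   1.        ]]), 'extrinsics': array([[-0.99961017, -0.0048607 ,  0.02749321,  0.56267076],
       [-0.02341661,  0.68221291, -0.7307785 ,  0.53595693],
       [-0.01520413, -0.73113742, -0.68206078,  0.56815214],
       [ 0.        ,  0.        ,  0.        ,  1.        ]])}
top {'camera_matrix': array([[499.98330427,   0.        , 254.82125413],
       [  0.        , 499.98330427, 190.93168792],
       [  0.        ,   0.        ,   1.        ]]), 'extrinsics': array([[-0.01816098, -0.98368754,  0.17896651,  0.38489449],
       [-0.99968473,  0.02096897,  0.01381072,  0.02286785],
       [-0.01733818, -0.17865927, -0.98375823,  1.32338799],
       [ 0.        ,  0.        ,  0.        ,  1.        ]])}
```

View pics/top0.png

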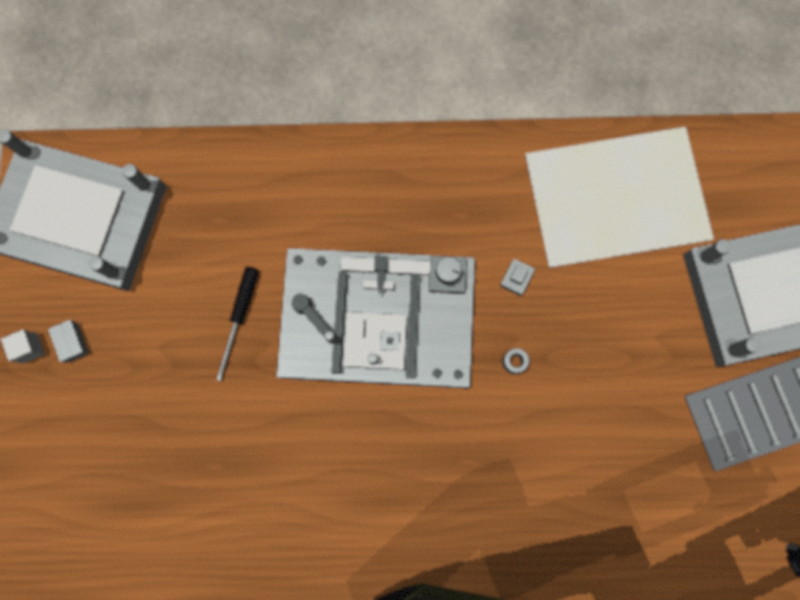

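View pics/side0.png

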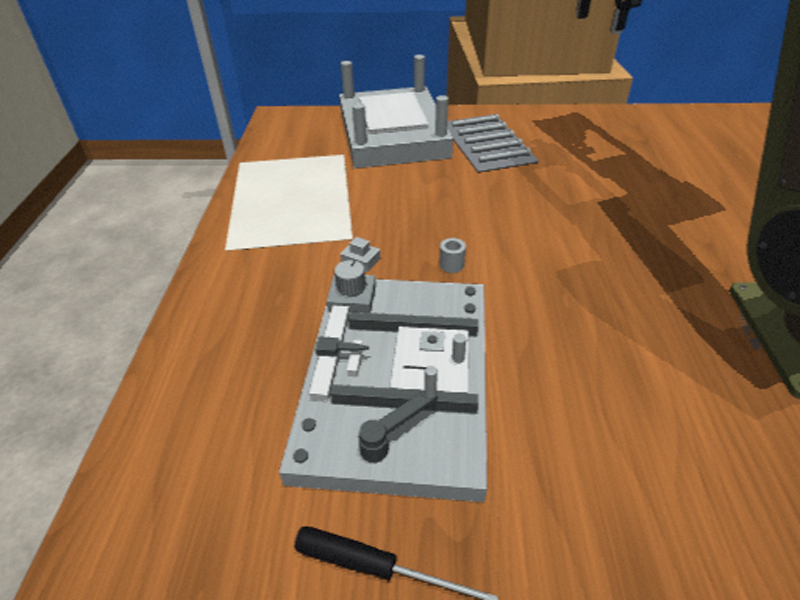

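Top: fixture corners at (287,249), (475,257), (470,387), (278,378), lever half open, carrier pulled out with its post at about (373,358), knob at (450,270). Side: the same, post at (459,347), pin at (431,378), knob at (349,278). I'll zoom in for accurate pixels.

Run:
```python
import cv2
from station import ctrl
for n,(x,y,w,h) in {"top":(174,154,136,102),"side":(176,160,144,108)}.items():
    f=ctrl.grab_frame(n)[y:y+h,x:x+w,::-1]
    cv2.imwrite(f"pics/{n}1.png",cv2.resize(f,(800,600),interpolation=cv2.INTER_CUBIC))
```

```text
(no output)
```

View pics/top1.png

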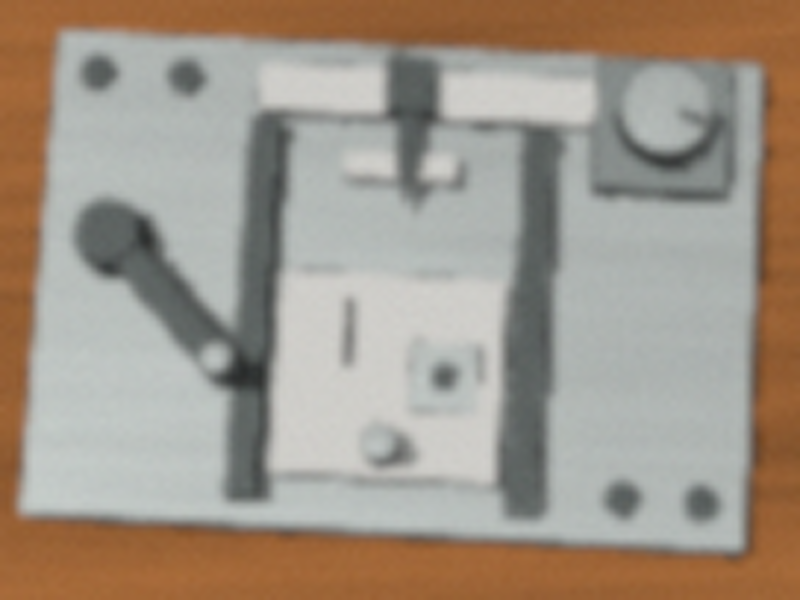

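View pics/side1.png

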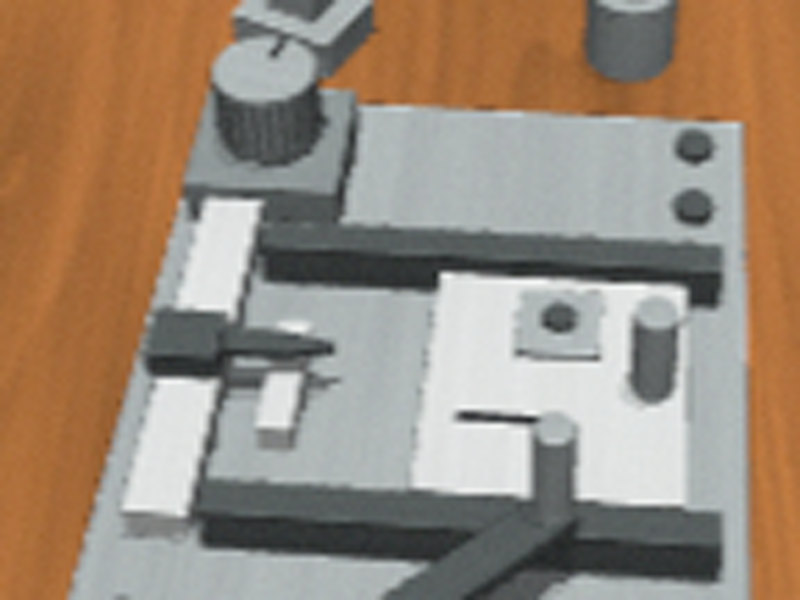

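```bash
cat > h.py <<'E'
import numpy as np
from scipy.optimize import least_squares
from station import ctrl
CM={n:ctrl.camera_model(n) for n in("top","side")}
CR={"top":(174,154,800/136),"side":(176,160,800/144)}
def px(n,p):
    x,y,s=CR[n];return (np.array(p)+.5)/s-.5+[x,y]
def ray(n,p):
    m=CM[n];E=m["extrinsics"];d=E[:3,:3]@np.linalg.solve(m["camera_matrix"],[*px(n,p),1]);return E[:3,3],d/np.linalg.norm(d)
def onz(n,p,z):
    c,d=ray(n,p);return c+d*(z-c[2])/d[2]
def tri(a,b):
    A=0;B=0
    for c,d in(ray("top",a),ray("side",b)):
        P=np.eye(3)-np.outer(d,d);A=A+P;B=B+P@c
    X=np.linalg.solve(A,B);return X,[np.linalg.norm(np.cross(X-c,d)) for c,d in(ray("top",a),ray("side",b))][0]
E
python3 - <<'E'
from h import *
np.set_printoptions(precision=4,suppress=True)
W=np.array([onz("top",p,.03)[:2] for p in[(60,30),(765,63),(745,550),(20,515)]])
F=np.array([[.11,.16],[.11,-.16],[-.11,-.16],[-.11,.16]])
def res(q):
    c,s=np.cos(q[2]),np.sin(q[2]);return (F@np.array([[c,s],[-s,c]])+q[:2]-W).ravel()
q=least_squares(res,[.55,0,0]).x;print("fixture",q,"res mm",res(q)*1e3)
c,s=np.cos(q[2]),np.sin(q[2]);R=np.array([[c,-s],[s,c]])
np.save("q.npy",q)
loc=lambda X:R.T@(X[:2]-q[:2])*1e3
for n,a,b,z in[("knob",(667,107),(265,68),.084),("post",(383,440),(656,313),.084),("pin",(215,357),(555,428),.105),("markfar",(350,298),(458,414),.046),("tip",(416,205),(333,348),.053),("FR-NR",(745,550),(745,122),.03)]:
    X,e=tri(a,b);print(n,X,"gap",round(e*1e3,1),"fix(tri)",loc(X),"top",loc(onz("top",a,z)),"side",loc(onz("side",b,z)))
print("pivot",loc(onz("top",(108,232),.066)))
print("carrier far edge",loc(onz("top",(400,273),.046)),"near",loc(onz("top",(385,482),.046)))
E
```

```text
fixture [ 0.591   0.0778 -0.0707] res mm [ 0.4015  0.6908  0.2707  0.0591 -0.8799 -0.9199  0.2076  0.17  ]
knob [ 0.6558 -0.042   0.0849] gap 1.9 fix(tri) [  73.1036 -114.8917] top [  75.2449 -114.8612] side [  71.4002 -115.5769]
post [0.5149 0.0824 0.0845] gap 1.6 fix(tri) [-76.2418  -0.7534] top [-74.5868  -0.9399] side [-77.8446  -0.8301]
pin [0.5491 0.1509 0.1072] gap 1.1 fix(tri) [-46.9675  69.9944] top [-45.5536  70.1487] side [-48.0189  68.3416]
markfar [0.5807 0.0976 0.0506] gap 2.0 fix(tri) [-11.6724  19.099 ] top [-8.9202 19.3039] side [-13.2997  15.6241]
tip [0.6233 0.0679 0.0497] gap 0.4 fix(tri) [32.9174 -7.5407] top [32.7517 -7.6977] side [31.8937 -4.554 ]
FR-NR [ 0.4688 -0.0725  0.032 ] gap 2.0 fix(tri) [-111.3323 -158.5578] top [-109.1872 -159.0203] side [-113.5019 -160.2963]
pivot [ 11.8141 124.955 ]
carrier far edge [ 3.2898 -2.0311] near [-88.9207  -0.7784]
```

The measured heights agree with the text: knob 85 mm, post 84 mm, pin 107 mm, tip and mark about 50 mm. The fixture is at (0.591, 0.078) with yaw −0.071. The carrier is about 43 mm from home, and the lever is at about 0.82 rad. I'll approach with the fingers closed.

Emit:
arm_command(deltas=[[[0.0427,-0.0399,0,0,1],[0.0427,-0.0399,0,0,1],[0.0427,-0.0399,0,0,1],[0.0427,-0.0399,0,0,1],[0.0427,-0.0399,0,0,1],[0.0427,-0.0399,0,0,1],[0.0427,-0.0399,0,0,1],[0.0427,-0.0399,0,0,1]]])

```text
time: 1.2
eef_pos: [0.4195, -0.0784, 0.2315]
eef_rot: [0.974, 0.225, 0.0, 0.0]
wrist_force: [1.5, -0.5, 0.3]
finger_gap: -0.0002
finger_force: 0.0
```

Emit:
arm_command(deltas=[[[0.0427,-0.0399,0,0,1],[0.0427,-0.0399,0,0,1],[0.0427,-0.0399,0,0,1],[0,0,0,-0.186,1],[0,0,0,-0.186,1],[0,0,0,-0.186,1],[0,0,0,-0.186,1],[0,0,0,-0.186,1]]])

```text
time: 2.2
eef_pos: [0.4816, 0.0836, 0.2311]
eef_rot: [0.768, 0.64, -0.0, -0.0]
wrist_force: [0.0, 0.1, -0.2]
finger_gap: -0.0003
finger_force: 0.0
```

Emit:
arm_command(deltas=[[[0,0,0,-0.186,1],[0,0,0,-0.186,1],[0,0,0,-0.186,1],[0,0,0,-0.186,1],[0,0,0,-0.186,1],[0,0,0,-0.186,1],[0,0,0,-0.186,1],[0,0,0,-0.186,1]]])

```text
time: 3.2
eef_pos: [0.4816, 0.0836, 0.2312]
eef_rot: [0.131, 0.991, -0.0, -0.0]
wrist_force: [-0.2, 0.4, -0.0]
finger_gap: 0.0003
finger_force: 0.0
```

Emit:
arm_command(deltas=[[[0,0,0.03,-0.186,1],[0,0,0.03,-0.013,1],[0,0,0.03,0,1],[0,0,0,0,1],[0,0,0,0,1],[0,0,0,0,1],[0,0,0,0,1],[0,0,0,0,1]]])

```text
time: 4.2
eef_pos: [0.4821, 0.0836, 0.1419]
eef_rot: [0.035, 0.999, 0.0, 0.001]
wrist_force: [-0.3, 0.3, -0.3]
finger_gap: 0.0001
finger_force: 0.0
```

```bash
cat >> h.py <<'E'
from scipy.spatial.transform import Rotation as Ro
import os
np.set_printoptions(precision=4,suppress=True)
def st():
    q=np.load("q.npy");c,s=np.cos(q[2]),np.sin(q[2]);o=ctrl.get_obs();X=Ro.from_quat(o["eef_rot"]).as_matrix()[:,0]
    d=o["eef_pos"][:2]-q[:2]
    print("t",o["time"],"fix mm",np.array([c*d[0]+s*d[1],-s*d[0]+c*d[1],o["eef_pos"][2]])*1e3,"yaw rel",np.arctan2(X[1],X[0])-q[2],"q6",o["joint_pos"][5],"F",o["wrist_force"],"T",o["ft_torque"],"gap",o["finger_gap"],o["finger_force"])
E
python3 -c "
from h import *
st()"
```

```text
t 4.2 fix mm [-109.0122   -1.8638  141.927 ] yaw rel 3.1414934444887974 q6 -1.414722143392779 F [-0.2767  0.2708 -0.2967] T [-0.0089 -0.0293  0.0043] gap 6.502451362173808e-05 0.0
```

Emit:
arm_command(deltas=[[[0,0.001,0.042,0,1],[0,0,0.042,0,1],[-0.009,0,0,0,1],[-0.009,0,0,0,1],[-0.009,0,0,0,1],[-0.009,0,0,0,1],[-0.009,0,0,0,1],[-0.004,0,0,0,1]]])

```text
time: 5.2
eef_pos: [0.5323, 0.081, 0.058]
eef_rot: [0.035, 0.999, 0.0, 0.001]
wrist_force: [-3.8, 0.4, 1.6]
finger_gap: -0.0002
finger_force: 1.6
```

Emit:
arm_command(deltas=[[[-0.002,0,0,0,1],[-0.002,0,0,0,1],[-0.001,0,0,0,1],[0,0,0,0,1],[0,0,0,0,1],[0,0,0,0,1],[0,0,0,0,1],[0,0,0,0,1]]])

```text
time: 6.2
eef_pos: [0.5359, 0.0807, 0.0573]
eef_rot: [0.035, 0.999, -0.0, 0.0]
wrist_force: [-2.0, -1.6, 0.9]
finger_gap: -0.0001
finger_force: 1.0
```

```bash
python3 -c "
from h import *
st()"
```

```text
t 6.2 fix mm [-55.2221  -0.9529  57.318 ] yaw rel 3.1414600479570196 q6 -1.4283913110931803 F [-2.0106 -1.5628  0.9411] T [-0.0599  0.2421 -0.0152] gap -0.00013524781730470472 1.0030921921133995
```

Emit:
arm_command(deltas=[[[-0.001,0,0,0,1],[-0.001,0,0,0,1],[-0.001,0,0,0,1],[-0.001,0,0,0,1],[-0.001,0,0,0,1],[0,0,0,0,1],[0,0,0,0,1],[0,0,0,0,1]]])

```text
time: 7.2
eef_pos: [0.5383, 0.0805, 0.057]
eef_rot: [0.035, 0.999, -0.0, -0.002]
wrist_force: [-6.9, 0.2, 4.9]
finger_gap: -0.0003
finger_force: 3.6
```

Emit:
arm_command(deltas=[[[-0.001,0,0,0,1],[-0.001,0,0,0,1],[-0.001,0,0,0,1],[-0.001,0,0,0,1],[0,0,0,0,1],[0,0,0,0,1],[0,0,0,0,1],[0,0,0,0,1]]])

```text
time: 8.2
eef_pos: [0.5382, 0.0803, 0.0565]
eef_rot: [0.035, 0.999, -0.0, -0.006]
wrist_force: [-13.8, 0.3, 8.9]
finger_gap: 0.0001
finger_force: 6.9
```

Run:
```python
from h import *
import cv2
st()
x,y,s=CR["top"]
cv2.imwrite("pics/top2.png",cv2.resize(ctrl.grab_frame("top")[y:y+102,x:x+136,::-1],(800,600),interpolation=cv2.INTER_CUBIC))
x,y,s=CR["side"]
cv2.imwrite("pics/side2.png",cv2.resize(ctrl.grab_frame("side")[y:y+108,x:x+144,::-1],(800,600),interpolation=cv2.INTER_CUBIC))
```

```text
t 8.2 fix mm [-52.841   -1.2157  56.4949] yaw rel 3.141324996289803 q6 -1.4306865237343585 F [-13.8316   0.3106   8.8844] T [ 0.1462  2.0092 -0.0355] gap 0.00012086621165660577 6.869202218949795
```

View pics/side2.png

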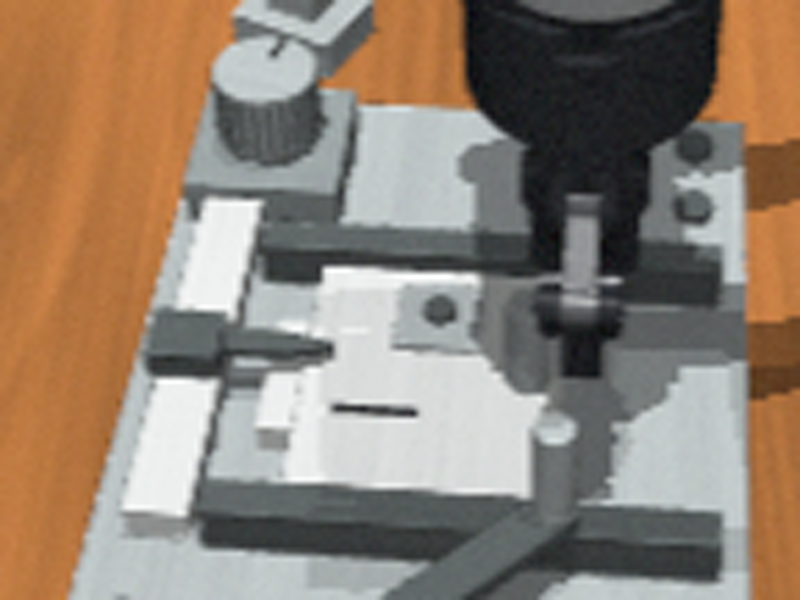

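Carrier is home: in the picture its front rests on the stop block, the mark runs from (333,408) to (416,412), and the force rose with no further travel. I'll back off, lift, and go over the lever pin with the gripper part open.

Emit:
arm_command(deltas=[[[0.01,0,0,0,1],[0.01,0,0,0,1],[0.0,0,0.0,0,1],[0,0,-0.04,0,1],[0,0,-0.04,0,0.2],[-0.01,0.035,0,0,0.2],[-0.01,0.035,0,0,0.2],[0,0,0,0,0.2]]])

```text
time: 9.3
eef_pos: [0.5519, 0.1521, 0.1378]
eef_rot: [0.034, 0.999, 0.001, 0.002]
wrist_force: [0.7, -0.1, -0.1]
finger_gap: 0.0344
finger_force: 0.0
```

Emit:
arm_command(deltas=[[[0,0,0,0,0.2],[0,0,0,0,0.2],[0,0,0,0,0.2],[0,0,0,0,0.2],[0,0,0,0,0.2],[0,0,0,0,0.2],[0,0,0,0,0.2],[0,0,0,0,0.2]]])

```text
time: 10.3
eef_pos: [0.5497, 0.15, 0.1373]
eef_rot: [0.035, 0.999, -0.0, -0.0]
wrist_force: [-0.5, 0.5, 0.8]
finger_gap: 0.0345
finger_force: 0.0
```

```bash
python3 -c "
from h import *
st()"
```

```text
t 10.3 fix mm [-46.3533  69.0986 137.2799] yaw rel 3.1415149248930536 q6 -1.3078307208851025 F [-0.4985  0.4871  0.7725] T [-0.0085  0.0704 -0.0326] gap 0.03445234349480104 0.0
```

Emit:
arm_command(deltas=[[[0,0.001,0.022,0,0.2],[0,0,0.022,0,0.2],[0,0,0.021,0,0.2],[0,0,0,0,0.2],[0,0,0,0,1],[0,0,0,0,1],[0,0,0,0,1],[0,0,0,0,1]]])

```text
time: 11.3
eef_pos: [0.5488, 0.15, 0.0729]
eef_rot: [0.035, 0.999, -0.001, -0.001]
wrist_force: [-3.5, -5.6, 1.3]
finger_gap: 0.0121
finger_force: 58.4
```

```bash
python3 -c "
from h import *
st()"
```

```text
t 11.3 fix mm [-47.2381  69.0284  72.8744] yaw rel 3.141712322777783 q6 -1.3061491223764694 F [-3.4716 -5.58    1.2611] T [-0.6543  0.4417  0.022 ] gap 0.012086848436543824 58.40850055217743
```

Emit:
arm_command(deltas=[[[-0.0068,-0.0063,0,0,1],[-0.0063,-0.0048,0,0,1],[-0.0068,-0.0042,0,0,1],[-0.0072,-0.0035,0,0,1],[-0.0076,-0.0027,0,0,1],[-0.0077,-0.002,0,0,1],[-0.0079,-0.0012,0,0,1],[0,0,0,0,1]]])

```text
time: 12.3
eef_pos: [0.5989, 0.121, 0.0729]
eef_rot: [0.035, 0.999, -0.001, 0.001]
wrist_force: [-2.2, -5.7, -0.1]
finger_gap: 0.0121
finger_force: 59.4
```

```bash
python3 -c "
from h import *
st()"
```

```text
t 12.3 fix mm [ 4.8117 43.6789 72.9093] yaw rel 3.1417644490733037 q6 -1.3670314919107298 F [-2.2298 -5.6636 -0.1462] T [-0.975  0.128  0.021] gap 0.01212173734379637 59.371265172958374
```

Emit:
arm_command(deltas=[[[-0.003,0,0,0,1],[-0.003,0,0,0,1],[-0.003,0,0,0,1],[-0.002,0,0,0,1],[-0.001,0,0,0,1],[0,0,0,0,1],[0,0,0,0,1],[0,0,0,0,1]]])

```text
time: 13.3
eef_pos: [0.6088, 0.1194, 0.0728]
eef_rot: [0.035, 0.999, -0.002, -0.001]
wrist_force: [-4.8, -7.4, 3.2]
finger_gap: 0.0121
finger_force: 59.8
```

Emit:
arm_command(deltas=[[[-0.001,0,0,0,1],[-0.001,0,0,0,1],[-0.001,0,0,0,1],[0,0,0,0,1],[0,0,0,0,1],[0,0,0,0,1],[0,0,0,0,1],[0,0,0,0,1]]])

```text
time: 14.3
eef_pos: [0.6106, 0.1193, 0.0728]
eef_rot: [0.034, 0.999, -0.002, -0.002]
wrist_force: [-7.4, -7.9, 5.2]
finger_gap: 0.0118
finger_force: 60.0
```

```bash
python3 -c "
from h import *
st()"
```

```text
t 14.3 fix mm [16.5901 42.7901 72.8106] yaw rel 3.1433668470716727 q6 -1.3728976667456794 F [-7.3742 -7.899   5.2387] T [-1.1057  1.0096  0.49  ] gap 0.011843714728908836 60.01788675785065
```

Emit:
arm_command(deltas=[[[-0.001,0,0,0,1],[-0.001,0,0,0,1],[-0.001,0,0,0,1],[-0.001,0,0,0,1],[0,0,0,0,1],[0,0,0,0,1],[0,0,0,0,1],[0,0,0,0,1]]])

```text
time: 15.3
eef_pos: [0.6119, 0.1191, 0.0727]
eef_rot: [0.036, 0.999, -0.002, -0.005]
wrist_force: [-13.1, -7.1, 9.0]
finger_gap: 0.0121
finger_force: 60.4
```

Run:
```python
from h import *
import cv2
st()
x,y,s=CR["top"]
cv2.imwrite("pics/top3.png",cv2.resize(ctrl.grab_frame("top")[y:y+102,x:x+136,::-1],(800,600),interpolation=cv2.INTER_CUBIC))
x,y,s=CR["side"]
cv2.imwrite("pics/side3.png",cv2.resize(ctrl.grab_frame("side")[y:y+108,x:x+144,::-1],(800,600),interpolation=cv2.INTER_CUBIC))
```

```text
t 15.3 fix mm [17.8719 42.7426 72.7011] yaw rel 3.1410245888509367 q6 -1.3725639130112388 F [-13.1384  -7.1385   9.0085] T [-1.0371  1.6607 -0.2069] gap 0.012120585592945607 60.381717681884766
```

View pics/side3.png

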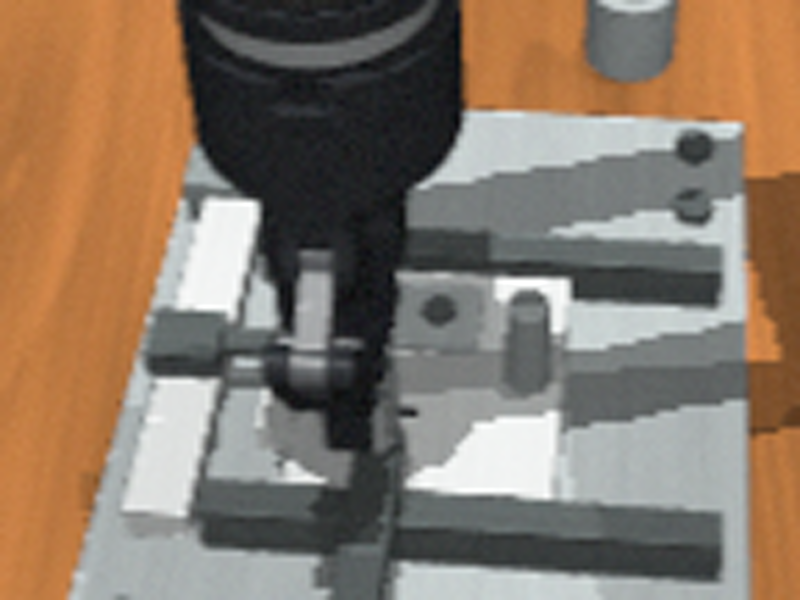

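Emit:
arm_command(deltas=[[[0.005,0,0,0,0.2],[0,0,0,0,0.2],[0,0,0,0,0.2],[0,0,-0.03,0,0.2],[0,0,-0.035,0,0.2],[-0.015,-0.04,0,0,0.0],[-0.015,-0.04,0,0,-0.4],[-0.015,-0.04,0,0,-0.4]]])

```text
time: 16.4
eef_pos: [0.6497, -0.0019, 0.1377]
eef_rot: [0.035, 0.999, 0.0, 0.001]
wrist_force: [0.7, 0.1, 0.1]
finger_gap: 0.0596
finger_force: 0.0
```

Emit:
arm_command(deltas=[[[-0.01,-0.036,0,0,-0.4],[0,0,0,0,-0.4],[0,0,0,0,-0.4],[0,0,0,0,-0.4],[0,0,0,0,-0.4],[0,0,0,0,-0.4],[0,0,0,0,-0.4],[0,0,0,0,-0.4]]])

```text
time: 17.4
eef_pos: [0.656, -0.0376, 0.1373]
eef_rot: [0.035, 0.999, -0.0, 0.0]
wrist_force: [-0.6, 0.3, 0.4]
finger_gap: 0.0598
finger_force: 0.0
```

Run:
```python
from h import *
import cv2
st()
for n,h,w in(("top",102,136),("side",108,144)):
    x,y,s=CR[n]
    cv2.imwrite(f"pics/{n}4.png",cv2.resize(ctrl.grab_frame(n)[y:y+h,x:x+w,::-1],(800,600),interpolation=cv2.INTER_CUBIC))
```

```text
t 17.4 fix mm [  72.9352 -110.5083  137.3323] yaw rel 3.1416391268240136 q6 -1.6217233337896784 F [-0.6159  0.3027  0.3559] T [ 0.0174 -0.0196  0.0162] gap 0.059771223493279554 0.0
```

View pics/top4.png

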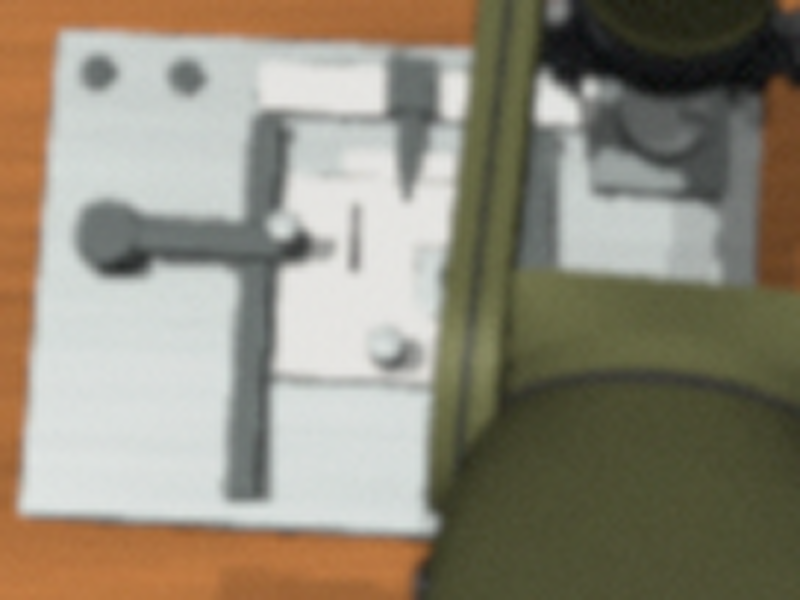

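Top view: the lever lies across the carrier with its pin at (285,228), the mark's far end is at (355,205), and the tip is at (406,200).

Run:
```python
from h import *
q=np.load("q.npy");c,s=np.cos(q[2]),np.sin(q[2]);R=np.array([[c,-s],[s,c]])
loc=lambda X:R.T@(X[:2]-q[:2])*1e3
for n,p,z in(("pin",(285,228),.105),("markfar",(355,205),.046),("marknear",(356,270),.046),("tip",(406,200),.053),("near",(350,378),.046),("post",(387,345),.084)):print(n,loc(onz("top",p,z)))
```

```text
pin [10.5909 44.3883]
markfar [32.715 19.599]
marknear [ 3.6635 17.4134]
tip [34.7685 -3.1769]
near [-44.2635  17.1714]
post [-34.0546  -0.2813]
```

Emit:
arm_command(deltas=[[[0,-0.0045,0.02,0,-0.4],[0,0,0.02,0,-0.4],[0,0,0.02,0,-0.4],[0,0,0.02,0,-0.4],[0,0,0,0,-0.4],[0,0,0,0,-0.4],[0,0,0,0,-0.4],[0,0,0,0,-0.4]]])

```text
time: 18.5
eef_pos: [0.6563, -0.0423, 0.0583]
eef_rot: [0.035, 0.999, -0.0, 0.001]
wrist_force: [0.2, -0.2, 0.0]
finger_gap: 0.0595
finger_force: 0.0
```

```bash
python3 -c "
from h import *
st()"
```

```text
t 18.5 fix mm [  73.548  -115.1933   58.2692] yaw rel 3.141410554835045 q6 -1.6286106596916672 F [ 0.1712 -0.2044  0.0478] T [-0.0521  0.0135 -0.0464] gap 0.05954295910323803 0.0
```

Emit:
arm_command(deltas=[[[0,0,0,0,1],[0,0,0,0,1],[0,0,0,0,1],[0,0,0,0,1],[0,0,0,0.1,1],[0,0,0,0.15,1],[0,0,0,0.15,1],[0,0,0,0.15,1]]])

```text
time: 19.5
eef_pos: [0.6559, -0.0441, 0.0586]
eef_rot: [0.308, 0.952, -0.001, 0.001]
wrist_force: [-1.8, -4.2, 5.2]
finger_gap: 0.0382
finger_force: 60.0
```

```bash
python3 -c "
from h import *
st()"
```

```text
t 19.5 fix mm [  73.369  -116.9628   58.6203] yaw rel 2.5871179032647498 q6 -1.0738300827886167 F [-1.7831 -4.2239  5.2169] T [-0.8059  0.3517  0.0376] gap 0.038222669291065325 59.970239996910095
```

Emit:
arm_command(deltas=[[[0,0,0,0.18,1],[0,0,0,0.18,1],[0,0,0,0.18,1],[0,0,0,0.18,1],[0,0,0,0.18,1],[0,0,0,0.18,1],[0,0,0,0.18,1],[0,0,0,0.18,1]]])

```text
time: 20.5
eef_pos: [0.6567, -0.0438, 0.0586]
eef_rot: [0.859, 0.512, 0.0, 0.002]
wrist_force: [0.5, -3.7, 3.9]
finger_gap: 0.0385
finger_force: 60.0
```

Emit:
arm_command(deltas=[[[0,0,0,0.15,1],[0,0,0,0.15,1],[0,0,0,0.15,1],[0,0,0,0.15,1],[0,0,0,0,1],[0,0,0,0,1],[0,0,0,0,1],[0,0,0,0,1]]])

```text
time: 21.5
eef_pos: [0.6571, -0.044, 0.0587]
eef_rot: [0.971, 0.239, 0.001, 0.002]
wrist_force: [0.6, -6.1, 5.1]
finger_gap: 0.0383
finger_force: 60.0
```

Run:
```python
from h import *
import cv2
st()
a=[]
# top crop around mark/pointer and side crop, 400 px each side by side
for n,(x,y,w,h) in{"top":(214,160,50,50),"side":(196,208,60,60)}.items():
    a.append(cv2.resize(ctrl.grab_frame(n)[y:y+h,x:x+w,::-1],(400,400),interpolation=cv2.INTER_CUBIC))
cv2.imwrite("pics/both5.png",cv2.hconcat(a))
```

```text
t 21.5 fix mm [  74.4947 -116.8445   58.6507] yaw rel 0.5528286840751486 q6 0.9600127112614435 F [ 0.6385 -6.1073  5.0644] T [-0.5993  0.0928  0.012 ] gap 0.03829923691297096 60.00932514667511
```

View pics/both5.png

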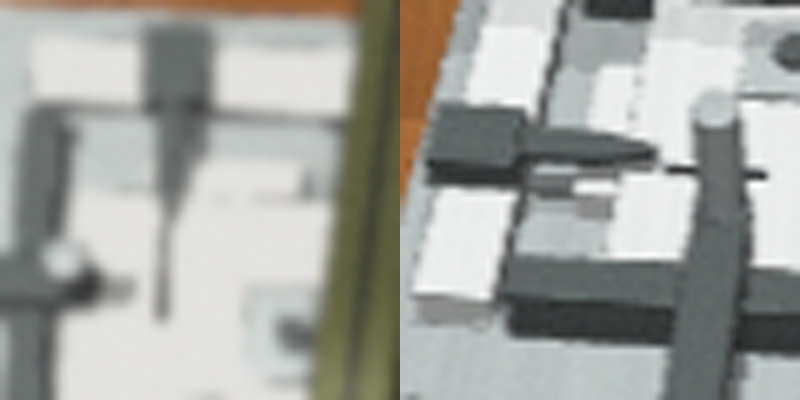

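```bash
cat > m.py <<'E'
from h import *
import cv2
q=np.load("q.npy");c,s=np.cos(q[2]),np.sin(q[2])
def rect(f,n,z,xs,ys):
    X,Y=np.meshgrid(xs,ys,indexing="ij");P=np.stack([q[0]+c*X-s*Y,q[1]+s*X+c*Y,np.full_like(X,z)],-1)
    m=CM[n];E=m["extrinsics"];C=(P-E[:3,3])@E[:3,:3];p=C@m["camera_matrix"].T;p=p[...,:2]/p[...,2:]
    return cv2.remap(f,p[...,0].astype(np.float32),p[...,1].astype(np.float32),cv2.INTER_CUBIC)
ys=np.arange(-.005,.04,.0005)
for n in("top","side"):
    f=cv2.cvtColor(ctrl.grab_frame(n),cv2.COLOR_RGB2GRAY).astype(np.float32)
    for lab,z,xs in(("mark",.046,np.arange(6,32,3)/1e3),("blade",.057,np.arange(30,60,3)/1e3)):
        G=rect(f,n,z,xs,ys)
        for x,g in zip(xs,G):
            d=np.clip(np.percentile(g,70)-g-25,0,None);k=np.argmin(g);w=slice(max(0,k-12),k+13)
            i=np.where(g[w]<(g.min()+np.percentile(g,70))/2)[0]+w.start
            print(n,lab,int(x*1e3+.5),"min",int(g.min()),"cen",round((d[w]*ys[w]).sum()/max(d[w].sum(),1)*1e3,2),"edges",ys[i[0]]*1e3,ys[i[-1]]*1e3)
E
python3 m.py
```

```text
top mark 6 min 145 cen 18.47 edges 15.999999999999982 20.99999999999998
top mark 9 min 122 cen 37.04 edges 33.499999999999964 39.499999999999964
top mark 12 min 93 cen 36.97 edges 33.499999999999964 39.499999999999964
top mark 15 min 90 cen 37.13 edges 34.49999999999997 39.499999999999964
top mark 18 min 135 cen 38.06 edges 36.99999999999997 39.499999999999964
top mark 21 min 163 cen 18.86 edges 16.49999999999998 21.49999999999998
top mark 24 min 167 cen 18.92 edges 16.49999999999998 21.49999999999998
top mark 27 min 165 cen 19.01 edges 16.49999999999998 21.49999999999998
top mark 30 min 163 cen 19.18 edges 16.99999999999998 21.49999999999998
top blade 30 min 166 cen 18.25 edges 15.999999999999982 20.499999999999975
top blade 33 min 163 cen 17.43 edges 14.499999999999982 19.99999999999998
top blade 36 min 146 cen 16.95 edges 13.99999999999998 19.49999999999998
top blade 39 min 131 cen 16.8 edges 13.499999999999984 19.99999999999998
top blade 42 min 120 cen 17.19 edges 12.999999999999984 21.49999999999998
top blade 45 min 112 cen 17.45 edges 11.999999999999986 22.499999999999975
top b
[... 987 characters left out ...]
18.99999999999998 25.99999999999997
side blade 33 min 55 cen 21.6 edges 17.499999999999982 26.49999999999997
side blade 36 min 52 cen 21.21 edges 15.999999999999982 26.49999999999997
side blade 39 min 64 cen 21.43 edges 15.999999999999982 26.49999999999997
side blade 42 min 72 cen 21.96 edges 15.999999999999982 27.99999999999997
side blade 45 min 61 cen 23.72 edges 17.99999999999998 29.999999999999968
side blade 48 min 48 cen 24.14 edges 18.49999999999998 29.999999999999968
side blade 51 min 49 cen 24.11 edges 18.49999999999998 29.999999999999968
side blade 54 min 73 cen 22.68 edges 17.99999999999998 29.999999999999968
side blade 57 min 67 cen 22.15 edges 17.499999999999982 25.99999999999997
```

Emit:
arm_command(deltas=[[[0,0,0,0.13,1],[0,0,0,0.13,1],[0,0,0,0,1],[0,0,0,0,1],[0,0,0,0,1],[0,0,0,0,1],[0,0,0,0,1],[0,0,0,0,1]]])

```text
time: 22.7
eef_pos: [0.6572, -0.0442, 0.0586]
eef_rot: [0.994, 0.111, 0.002, 0.002]
wrist_force: [1.2, -6.1, 3.9]
finger_gap: 0.0381
finger_force: 60.0
```

Emit:
arm_command(deltas=[[[0,0,0,0,-0.4],[0,0,0,0,-0.4],[0,0,0,0,-0.4],[0,0,0,0,-0.4],[0,0,-0.04,0,-0.4],[0,0,-0.04,0,-0.4],[0,0,0,0,-0.4],[0,0,0,0,-0.4]]])

```text
time: 23.7
eef_pos: [0.6551, -0.0421, 0.137]
eef_rot: [0.994, 0.11, -0.0, -0.0]
wrist_force: [-0.4, -1.0, 0.4]
finger_gap: 0.0596
finger_force: 0.0
```

```bash
python3 m.py|grep -E "top mark (2|3)|top blade|side mark 2|side blade 3"; python3 -c "
from h import *
st();m=ctrl.camera_model('wrist');print(m);o=ctrl.get_obs();R=Ro.from_quat(o['eef_rot']).as_matrix();E=m['extrinsics'];print('cam in tool',R.T@(E[:3,3]-o['eef_pos']),R.T@E[:3,:3])"
```

```text
top mark 21 min 164 cen 18.82 edges 16.49999999999998 20.99999999999998
top mark 24 min 171 cen 18.87 edges 16.49999999999998 20.99999999999998
top mark 27 min 165 cen 19.0 edges 16.49999999999998 20.99999999999998
top mark 30 min 167 cen 19.2 edges 16.99999999999998 21.49999999999998
top blade 30 min 171 cen 18.55 edges 15.999999999999982 20.99999999999998
top blade 33 min 173 cen 18.74 edges 16.49999999999998 20.99999999999998
top blade 36 min 158 cen 19.2 edges 16.49999999999998 21.999999999999975
top blade 39 min 134 cen 19.15 edges 15.999999999999982 22.499999999999975
top blade 42 min 122 cen 19.1 edges 14.999999999999982 22.999999999999975
top blade 45 min 109 cen 18.94 edges 13.99999999999998 24.49999999999997
top blade 48 min 106 cen 19.22 edges 13.99999999999998 24.999999999999975
top blade 51 min 107 cen 19.07 edges 13.99999999999998 24.49999999999997
top blade 54 min 106 cen 18.96 edges 12.999999999999984 24.49999999999997
top blade 57 min 106 cen 18.2 edges 12.499999999999984 24.49999999999997
side mark 21 min 70 cen 14.58 edges 9.999999999999988 17.99999999999998
side m
[... 367 characters left out ...]
blade 39 min 52 cen 23.87 edges 18.49999999999998 29.499999999999968
t 23.8 fix mm [  71.6294 -115.0029  135.742 ] yaw rel 0.2916066100858053 q6 1.221314164740532 F [-0.0401  0.2437  0.6749] T [-0.0442  0.0113 -0.0592] gap 0.059749674066939394 0.0
{'camera_matrix': array([[297.3186,   0.    , 252.6845],
       [  0.    , 297.3186, 190.6795],
       [  0.    ,   0.    ,   1.    ]]), 'extrinsics': array([[ 0.2178, -0.9405, -0.2609,  0.7189],
       [-0.976 , -0.2098, -0.0585, -0.0276],
       [ 0.0003,  0.2674, -0.9636,  0.2766],
       [ 0.    ,  0.    ,  0.    ,  1.    ]])}
cam in tool [ 0.0657 -0.     -0.141 ] [[-0.0014 -0.9644 -0.2645]
 [ 1.     -0.0017  0.001 ]
 [-0.0014 -0.2645  0.9644]]
```

Emit:
arm_command(deltas=[[[-0.0214,-0.0465,0,0,-0.4],[-0.0214,-0.0465,0,0,-0.4],[-0.0214,-0.0465,0,0,-0.4],[0,0,0,0,-0.4],[0,0,0,0,-0.4],[0,0,0,0,-0.4],[0,0,0,0,-0.4],[0,0,0,0,-0.4]]])

```text
time: 24.8
eef_pos: [0.5629, 0.0792, 0.1371]
eef_rot: [0.994, 0.11, -0.0, 0.0]
wrist_force: [-0.2, -0.4, -0.4]
finger_gap: 0.0598
finger_force: 0.0
```

```bash
cat > w.py <<'E'
from h import *
import cv2
st();q=np.load("q.npy");c,s=np.cos(q[2]),np.sin(q[2])
m=ctrl.camera_model("wrist");f=ctrl.grab_frame("wrist");E=m["extrinsics"];K=m["camera_matrix"]
def rect(z,xs,ys):
    X,Y=np.meshgrid(xs,ys,indexing="ij");P=np.stack([q[0]+c*X-s*Y,q[1]+s*X+c*Y,np.full_like(X,z)],-1)
    C=(P-E[:3,3])@E[:3,:3];r=np.linalg.norm(C[...,:2],axis=-1);t=np.arctan2(r,C[...,2])*K[0,0]/r
    return cv2.remap(f,(C[...,0]*t+K[0,2]).astype(np.float32),(C[...,1]*t+K[1,2]).astype(np.float32),cv2.INTER_CUBIC)
# picture: up = fixture +x, left = +y, 10 px/mm, x 0..60, y 50..-30
xs=np.arange(.06,0,-1e-4);ys=np.arange(.059,-.021,-1e-4)
cv2.imwrite("pics/wrist6.png",rect(.05,xs,ys)[...,::-1])
d=E[:3,3]-np.r_[q[:2],0];print("cam fix",c*d[0]+s*d[1],-s*d[0]+c*d[1],d[2])
yy=np.arange(.005,.035,.0002)
for lab,z,xx in(("mark",.046,range(6,35,3)),("blade",.057,range(30,62,2))):
    for x in xx:
        g=cv2.cvtColor(rect(z,np.array([x/1e3]),yy),cv2.COLOR_RGB2GRAY)[0].astype(float);i=np.where(g<(g.min()+np.percentile(g,80))/2)[0]
        print(lab,x,int(g.min()),np.round(yy[[i[0],i[-1]]]*1e3,1),round(yy[i].mean()*1e3,2))
E
python3 w.py
```

```text
t 24.8 fix mm [-28.1975  -0.5876 137.1484] yaw rel 0.29038429511035246 q6 1.4165207395520423 F [-0.23   -0.3896 -0.3773] T [-0.0406  0.0114  0.0307] gap 0.05982980914724045 0.0
cam fix 0.034740485937392276 0.018243423635884472 0.2782118053803518
mark 6 91 [14.  34.8] 27.22
mark 9 92 [14.  34.8] 26.8
mark 12 88 [14.  34.8] 27.04
mark 15 95 [14.2 34.8] 26.47
mark 18 94 [14.  16.4] 15.2
mark 21 87 [13.2 16.2] 14.7
mark 24 88 [13.6 16.2] 14.9
mark 27 90 [13.8 16.2] 15.0
mark 30 111 [13.8 16.2] 15.0
mark 33 135 [14.4 17.6] 16.0
blade 30 97 [14.  16.4] 15.2
blade 32 196 [15.2 17.4] 16.3
blade 34 122 [14.2 17.8] 16.0
blade 36 123 [14.2 18.2] 16.2
blade 38 122 [12.6 18.6] 15.6
blade 40 121 [12.6 19.4] 16.0
blade 42 121 [12.6 19.8] 16.2
blade 44 121 [11.2 20.4] 15.8
blade 46 121 [11.  20.4] 15.7
blade 48 120 [11.2 21. ] 16.1
blade 50 118 [11.4 21.4] 16.4
blade 52 120 [11.4 21.6] 16.5
blade 54 118 [10.4 21.4] 15.9
blade 56 110 [ 7.4 21.4] 14.4
blade 58 111 [ 7.6 21.4] 14.5
blade 60 110 [ 7.8 21.4] 14.6
```

View pics/wrist6.png

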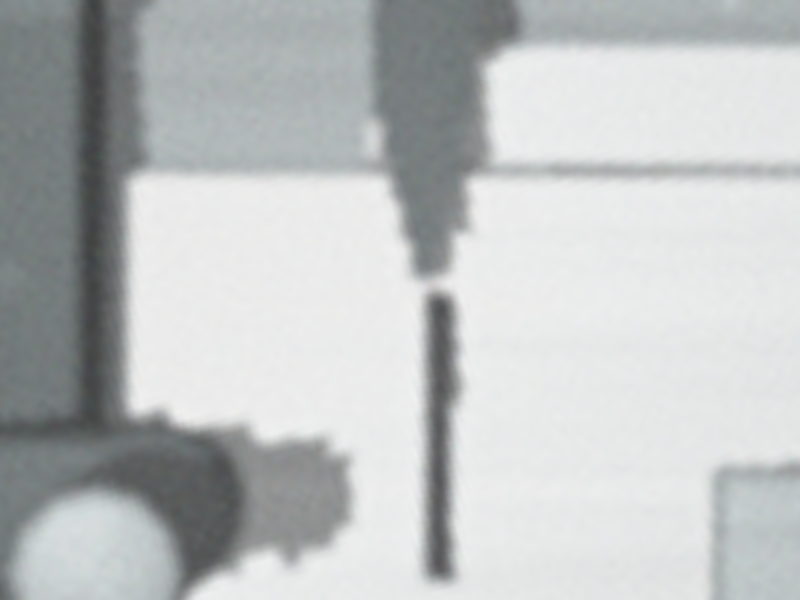

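Wrist view, rectified at 10 px/mm: the mark is centred at about column 439, from (439,290) to (439,578). The tip is at about (432,272), so it looks slightly too far left. I'll check whether a shadow is biasing the blade's right edge.

```bash
python3 -c "
import cv2
g=cv2.imread('pics/wrist6.png',0)
for r in(100,140,180,200,220,240,255,265,300,340,420,500,550):print(r,*g[r,380:500:4])"
```

```text
100 128 120 122 125 124 123 123 124 124 125 124 122 122 122 124 124 121 119 119 118 118 120 122 130 137 157 179 207 222 233
140 184 158 135 124 123 124 124 123 123 123 125 125 124 125 126 125 123 122 123 124 127 130 134 136 140 143 160 181 207 223
180 220 210 191 165 144 130 123 123 124 125 124 125 127 126 122 121 123 126 126 131 143 164 188 208 215 216 218 219 223 221
200 235 230 227 207 182 156 142 127 124 122 123 125 126 126 125 126 129 130 131 136 144 163 186 212 227 237 237 237 235 234
220 236 237 234 232 217 192 161 139 126 123 123 121 122 124 127 129 133 136 140 140 149 166 191 213 231 236 238 236 235 234
240 235 235 235 234 226 217 195 174 150 137 124 123 123 126 127 128 139 155 185 212 230 231 230 229 231 233 233 233 233 233
255 234 235 236 237 238 234 228 204 177 147 132 124 125 130 133 137 141 162 187 214 227 235 236 236 235 236 236 236 235 234
265 234 235 236 236 236 234 223 208 179 153 132 127 126 132 134 140 154 176 204 223 234 235 236 235 234 234 234 235 235 234
300 235 235 235 235 235 235 236 237 235 232 219 188 152 125 108 105 119 137 172 206 232 237 236 236 236 235 234 235 235 235
340 234 235 235 234 234 234 235 235 237 230 213 182 150 118 96 90 91 110 135 172 203 228 235 235 235 233 231 231 232 233
420 235 234 234 234 235 235 236 235 236 227 211 180 148 116 94 95 114 151 186 218 230 234 236 236 235 234 234 234 233 232
500 234 235 235 235 234 235 236 236 236 227 214 181 147 114 93 94 112 149 185 219 231 235 236 235 234 234 234 233 233 234
550 235 234 233 234 234 235 235 235 234 224 208 174 143 111 94 90 104 136 168 202 222 234 233 233 233 232 231 231 230 231
```

```bash
python3 -c "
import cv2,numpy as np
g=cv2.imread('pics/wrist6.png').astype(int)
for r in(60,100,140,185,205,220,240,255,265):
    b=g[r-4:r+5].mean(0);print(r,'b-r',*np.round(b[364:500:4,0]-b[364:500:4,2]).astype(int))
print('pin shadow',g[480:510,290:330].mean((0,1)))"
```

```text
60 b-r 8 7 6 6 8 9 7 6 6 5 4 6 8 7 7 8 9 9 7 7 7 9 9 6 5 6 6 4 2 1 1 3 3 1
100 b-r 7 7 7 7 6 5 5 7 8 8 8 6 5 5 7 7 5 5 6 6 5 6 6 6 8 8 7 5 4 1 -1 0 1 2
140 b-r 6 5 2 0 1 4 7 8 9 8 8 7 8 10 10 8 5 6 7 7 8 8 8 6 4 4 3 3 3 4 3 3 2 1
185 b-r 0 1 1 0 -1 1 2 2 4 8 9 7 6 5 7 8 5 4 6 8 8 6 6 7 4 0 -1 0 1 1 0 -2 0 1
205 b-r 0 0 0 0 0 0 0 0 2 3 4 6 8 8 6 5 5 5 4 4 4 3 2 2 3 2 0 -1 -1 -1 0 0 0 1
220 b-r -1 0 0 0 -1 -1 0 0 0 0 3 5 6 9 10 8 6 6 5 6 6 4 1 0 0 1 1 0 -1 0 0 0 0 -1
240 b-r -1 0 0 0 0 0 0 0 0 1 2 2 4 7 9 9 7 4 5 5 4 2 1 2 2 0 0 0 1 1 1 1 1 1
255 b-r 0 0 -1 0 0 0 0 1 1 1 1 2 2 4 6 6 6 4 4 4 2 0 0 2 2 2 1 0 1 0 0 0 2 1
265 b-r 0 1 0 0 0 -1 -1 0 0 -1 2 4 5 4 5 7 6 3 3 4 1 0 1 2 1 1 0 0 1 2 1 0 0 1
pin shadow [147.12916667 147.46583333 144.98916667]
```

The blade's true centre, without its shadow on the right, is at about column 425, against 439 for the mark. That is about 1.3 mm too far left, so I'll re-grip and turn back 0.16 rad.

Emit:
arm_command(deltas=[[[0.0217,0.047,0,0,-0.4],[0.0217,0.047,0,0,-0.4],[0.0217,0.047,0,0,-0.4],[0,0,0,0,-0.4],[0,0,0,0,-0.4],[0,0,0,0,-0.4],[0,0,0,0,-0.4],[0,0,0,0,-0.4]]])

```text
time: 25.85
eef_pos: [0.6565, -0.0427, 0.1376]
eef_rot: [0.994, 0.111, 0.0, -0.0]
wrist_force: [0.3, 0.1, -1.1]
finger_gap: 0.0598
finger_force: 0.0
```

Emit:
arm_command(deltas=[[[0,0,0.04,0,-0.4],[0,0,0.038,0,-0.4],[0,0,0,0,-0.4],[0,0,0,0,-0.4],[0,0,0,0,1],[0,0,0,0,1],[0,0,0,0,1],[0,0,0,0,1]]])

```text
time: 26.85
eef_pos: [0.6585, -0.044, 0.0618]
eef_rot: [0.994, 0.11, 0.002, 0.001]
wrist_force: [-1.1, -1.0, 6.7]
finger_gap: 0.0381
finger_force: 60.0
```

Emit:
arm_command(deltas=[[[0,0,0,0,1],[0,0,0,-0.08,1],[0,0,0,-0.08,1],[0,0,0,0,1],[0,0,0,0,1],[0,0,0,0,1],[0,0,0,0,1],[0,0,0,0,1]]])

```text
time: 27.85
eef_pos: [0.6585, -0.0438, 0.0618]
eef_rot: [0.982, 0.189, 0.002, 0.001]
wrist_force: [-0.0, -1.0, 6.9]
finger_gap: 0.0382
finger_force: 60.2
```

Emit:
arm_command(deltas=[[[0,0,0,0,-0.4],[0,0,0,0,-0.4],[0,0,0,0,-0.4],[0,0,0,0,-0.4],[0,0,-0.04,0,-0.4],[0,0,-0.04,0,-0.4],[0,0,0,0,-0.4],[0,0,0,0,-0.4]]])

```text
time: 28.85
eef_pos: [0.6563, -0.0434, 0.1388]
eef_rot: [0.982, 0.189, -0.0, -0.0]
wrist_force: [-1.4, -0.1, 0.7]
finger_gap: 0.0599
finger_force: 0.0
```

Emit:
arm_command(deltas=[[[-0.03,-0.041,0,0,-0.4],[-0.03,-0.041,0,0,-0.4],[-0.028,-0.041,0,0,-0.4],[0,0,0,0,-0.4],[0,0,0,0,-0.4],[0,0,0,0,-0.4],[0,0,0,0,-0.4],[0,0,0,0,-0.4]]])

```text
time: 29.85
eef_pos: [0.53, 0.0375, 0.1391]
eef_rot: [0.982, 0.189, -0.0, -0.0]
wrist_force: [0.2, -0.0, -0.4]
finger_gap: 0.0595
finger_force: 0.0
```

```bash
sed -i 's/wrist6/wrist7/' w.py; python3 w.py; python3 -c "
import cv2,numpy as np
g=cv2.imread('pics/wrist7.png').astype(int)
for r in(100,140,185,205,220,240,255,265,300,340,420,500):
    b=g[r-3:r+4].mean(0);print(r,'g',*b[380:500:4,1].astype(int))
    print(r,'b-r',*np.round(b[364:500:4,0]-b[364:500:4,2]).astype(int))"
```

```text
t 29.85 fix mm [-58.0322 -44.4269 139.1128] yaw rel 0.4507127551289743 q6 1.1819440096757676 F [ 0.1879 -0.0352 -0.3604] T [-0.0046  0.0094  0.0113] gap 0.059487615150046094 0.0
cam fix 0.0009858813839252144 -0.015572652640994307 0.28017103775634783
mark 6 96 [13.8 34.8] 27.09
mark 9 90 [13.8 34.8] 26.85
mark 12 100 [13.8 34.8] 26.89
mark 15 91 [13.8 34.8] 25.34
mark 18 96 [13.8 16. ] 14.9
mark 21 89 [13. 16.] 14.5
mark 24 93 [13.2 16. ] 14.6
mark 27 89 [13.4 16. ] 14.7
mark 30 115 [13.4 16. ] 14.7
mark 33 145 [12.4 17.2] 14.8
blade 30 207 [11.8 14.4] 13.1
blade 32 120 [11.  15.8] 13.4
blade 34 118 [10.6 15.8] 13.2
blade 36 114 [11.  16.8] 13.9
blade 38 112 [11.  16.6] 13.8
blade 40 111 [ 9.2 17.6] 13.4
blade 42 109 [ 9.8 17.4] 13.6
blade 44 117 [ 9.6 18.6] 14.1
blade 46 106 [ 8.8 18.6] 13.7
blade 48 109 [ 8.4 19.6] 14.0
blade 50 107 [ 8.4 19.4] 13.9
blade 52 112 [ 7.6 19.6] 13.6
blade 54 94 [ 5.  19.2] 12.1
blade 56 98 [ 5.  19.4] 12.2
blade 58 97 [ 5.  19.2] 12.1
blade 60 94 [ 5.  19.4] 12.2
100 g 158 144 134 129 129 128 128 127 125 124 128 131 129 128 128 128 127 128 129 129 130 1
[... 1704 characters left out ...]
0 1 0 -1 -1 -1 -1 -1 -1 -1 -1 -1 -1 -1 -1 0 0 -1 -1 0 -1 -1 -1 -1 -1 0 0 -1 -1
340 g 229 230 231 231 230 229 230 232 232 231 229 225 210 182 150 119 101 89 90 109 134 169 198 221 228 230 231 231 231 230
340 b-r 0 0 0 0 0 0 0 0 0 0 0 0 0 1 1 1 1 0 1 0 -1 -1 -1 0 0 1 2 2 1 1 1 0 0 1
420 g 230 230 231 231 231 231 230 231 231 232 232 227 210 181 145 117 97 99 116 140 174 201 223 229 231 231 230 230 230 230
420 b-r -1 -1 0 0 0 0 -1 -1 0 1 1 1 -1 -2 -1 0 -1 0 0 2 4 4 3 1 0 0 0 0 0 1 1 1 1 2
500 g 232 231 230 230 231 232 232 232 232 232 230 224 208 177 143 109 93 94 109 140 172 205 223 231 232 232 231 231 231 231
500 b-r 1 1 0 -1 0 0 0 0 -1 0 0 0 0 -1 -1 0 1 1 1 1 0 -1 -1 0 0 -1 -1 -1 -1 -1 0 1 0 0
```

View pics/wrist7.png

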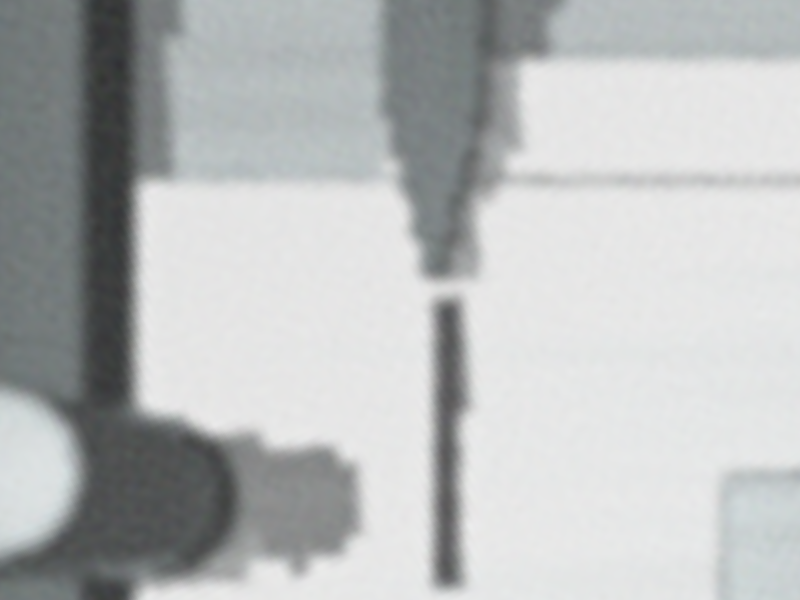

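Wrist view: the blade's shadow now separates clearly. The blade top is centred at about column 429 and the mark at (446,300–585). After parallax correction the tip is still about 0.5 mm left, and both wrist views agree, so I'll make one small −0.07 rad correction.

Emit:
arm_command(deltas=[[[0.03,0.041,0,0,-0.4],[0.03,0.041,0,0,-0.4],[0.029,0.041,0,0,-0.4],[0,0,0,0,-0.4],[0,0,0,0,-0.4],[0,0,0,0,-0.4],[0,0,0,0,-0.4],[0,0,0,0,-0.4]]])

```text
time: 30.9
eef_pos: [0.6573, -0.0426, 0.1396]
eef_rot: [0.982, 0.19, 0.0, 0.0]
wrist_force: [-0.5, 0.2, -0.0]
finger_gap: 0.0597
finger_force: 0.0
```

Emit:
arm_command(deltas=[[[0,0,0.04,0,-0.4],[0,0,0.038,0,-0.4],[0,0,0,0,-0.4],[0,0,0,0,-0.4],[0,0,0,0,1],[0,0,0,0,1],[0,0,0,0,1],[0,0,0,0,1]]])

```text
time: 31.9
eef_pos: [0.6594, -0.0434, 0.0638]
eef_rot: [0.982, 0.189, 0.002, 0.001]
wrist_force: [0.1, -0.5, 6.7]
finger_gap: 0.0381
finger_force: 59.9
```

Emit:
arm_command(deltas=[[[0,0,0,0,1],[0,0,0,-0.035,1],[0,0,0,-0.035,1],[0,0,0,0,1],[0,0,0,0,1],[0,0,0,0,1],[0,0,0,0,1],[0,0,0,0,1]]])

```text
time: 32.9
eef_pos: [0.6593, -0.0432, 0.0638]
eef_rot: [0.975, 0.224, 0.002, 0.001]
wrist_force: [-0.7, 0.8, 6.5]
finger_gap: 0.038
finger_force: 60.1
```

Emit:
arm_command(deltas=[[[0,0,0,0,-0.4],[0,0,0,0,-0.4],[0,0,0,0,-0.4],[0,0,0,0,-0.4],[0,0,-0.04,0,-0.4],[0,0,-0.04,0,-0.4],[0,0,0,0,-0.4],[0,0,0,0,-0.4]]])

```text
time: 33.9
eef_pos: [0.6572, -0.0431, 0.1408]
eef_rot: [0.975, 0.223, -0.0, -0.0]
wrist_force: [-0.1, -0.7, -0.5]
finger_gap: 0.0597
finger_force: 0.0
```

Emit:
arm_command(deltas=[[[-0.03,-0.041,0,0,-0.4],[-0.03,-0.041,0,0,-0.4],[-0.028,-0.041,0,0,-0.4],[0,0,0,0,-0.4],[0,0,0,0,-0.4],[0,0,0,0,-0.4],[0,0,0,0,-0.4],[0,0,0,0,-0.4]]])

```text
time: 34.9
eef_pos: [0.5255, 0.0289, 0.1411]
eef_rot: [0.975, 0.223, -0.0, -0.0]
wrist_force: [0.6, -0.2, 0.0]
finger_gap: 0.0598
finger_force: 0.0
```

```bash
sed -i 's/wrist7/wrist8/' w.py; python3 w.py|grep -v "mark [69] "; python3 -c "
import cv2,numpy as np
g=cv2.imread('pics/wrist8.png').astype(int)
for r in(140,185,205,220,265,340,420,500):
    b=g[r-3:r+4].mean(0);print(r,'g',*b[380:500:4,1].astype(int))"
```

```text
t 34.9 fix mm [-61.8814 -53.3803 141.1098] yaw rel 0.5208158406622218 q6 1.095270115087397 F [ 0.5561 -0.1548  0.0295] T [0.0084 0.0341 0.0148] gap 0.059803074463264536 0.0
cam fix -0.005046744471714401 -0.020396809305369613 0.28215953928713805
mark 12 95 [13.8 34.8] 24.01
mark 15 90 [13.8 34.8] 19.8
mark 18 91 [13.6 16. ] 14.8
mark 21 88 [13. 16.] 14.5
mark 24 88 [13.  16.2] 14.6
mark 27 84 [13.4 16. ] 14.7
mark 30 114 [13.4 16.2] 14.8
mark 33 154 [12. 17.] 14.5
blade 30 217 [12.4 14.6] 13.5
blade 32 118 [10.6 15.2] 12.9
blade 34 111 [10.6 15.2] 12.9
blade 36 105 [10.8 16. ] 13.4
blade 38 107 [ 9.2 16.2] 12.7
blade 40 103 [ 8.8 17. ] 12.9
blade 42 108 [ 9.2 16.8] 13.0
blade 44 113 [ 9. 18.] 13.5
blade 46 110 [ 8. 18.] 13.0
blade 48 105 [ 7.8 18.8] 13.3
blade 50 109 [ 8.  18.8] 13.4
blade 52 106 [ 7.  18.8] 12.9
blade 54 93 [ 5.  18.6] 11.8
blade 56 100 [ 5.  18.8] 11.9
blade 58 94 [ 5.  18.6] 11.8
blade 60 93 [ 5.  18.6] 11.8
140 g 194 191 185 173 156 139 128 127 127 127 128 130 130 130 127 126 125 127 128 127 127 128 123 118 116 116 125 135 144 150
185 g 211 214 213 211 206 194 174 157 139 131 127 128 130 129 127 128 128 127 127 123 118 112 107 105 110 121 134 145 154 159
205 g 227 229 230 230 229 229 222 208 187 163 145 132 128 127 131 135 133 128 121 113 107 107 116 126 135 140 149 163 178 196
220 g 227 227 228 229 230 230 225 216 200 177 154 136 130 128 127 129 131 129 121 113 112 120 136 152 169 181 191 196 202 211
265 g 230 229 229 228 228 229 230 229 227 224 210 185 160 140 130 121 117 119 126 138 150 159 163 165 174 190 211 224 230 230
340 g 230 230 230 228 228 229 230 230 230 231 231 227 210 180 147 114 94 84 88 107 131 165 195 217 229 230 232 232 230 229
420 g 229 229 229 228 228 230 230 230 230 232 232 228 215 184 148 113 96 92 99 117 140 166 196 214 225 228 230 231 231 230
500 g 231 230 230 229 229 230 230 231 232 232 232 226 213 181 148 116 96 95 105 130 170 204 226 232 233 233 231 231 231 231
```

The tip and mark now agree to within about 0.3 mm, and the arm is clear of everything.

```bash
python3 -c "
from station import ctrl
print(ctrl.hand_in())"
```

```text
the job is handed in; nothing more can be done
None
```

The job is handed in at about 35 s: the carrier is pushed home, the lever swung to its stop, and the pointer tip set in line with the engraved mark to within about 0.3 mm, measured with the wrist camera.

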